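# Unlock the frame magazine and load the microscope stage

## Robot

A 6-joint arm with a two-finger parallel gripper is mounted at the origin on the work surface. World frame = base frame: x ahead of the robot, y to its left, z up, the work surface at z = 0. Lengths are in m, angles in degrees, forces in N, time in s.
With the tool pointing down it reaches from about 0.4 to 0.825 m from the base axis. Payload 7 kg.
Tool frame: the origin (TCP) lies midway between the tips of the shut fingers; the grasp point (between the pads) lies 19 mm behind it; y points along the fingers, z is the direction in which the jaws open and shut, and the axes are right-handed (so a half turn about y gives the same grasp; the last joint's range is limited). The gripper opens to 88 mm and grips with 3 to 60 N. Pads are 19 mm wide; open, the fingers measure 130 mm over their backs; the gripper's body (78 mm by 193 mm) begins 47 mm behind the grasp point.
Start: joints at [-50.93, 20.546, 0.682, 0, -70.136, -16.507], TCP at [0.259, -0.623, 0.227] pointing down, gripper open.
Joint ranges: [-176.03, 176.03], [-82.01, 121.73], [-58.28, 71.71], [-173.87, 95.51], [-174.79, -0.11], [-173.66, 173.66]. Speed limits (degrees/s): [136.94, 136.94, 172.46, 180, 180, 180].

## Interface

Orientations are given as [roll, pitch, yaw] about the fixed x, y, z axes, in that order (R = Rz(yaw) Ry(pitch) Rx(roll)).
In Python, from plant import ctrl gives the robot as it stands.
- The arm moves only by the tool step_arm, never from a script. Its argument "rows" is a list that holds one entry, the list of rows, each a list of 7 numbers: the gripper command: -1 is shut, 1 is fully open, values between are in proportion, then the shift along the world's x, y, z in cm, then the turn, a rotation vector about the world's x, y, z in degrees. In form: [[[fingers, tx, ty, tz, rx, ry, rz], ...]]. A call has 1 to 12 rows; each row shifts and turns the commanded pose from where the row before left it; what a row does not reach is not made up. A row lasts 1/8 s, in which the tool goes at most 62.5 mm and 10.7 degrees, less where a joint would pass 70% of its speed; a pose out of reach is approached as far as the arm can. A call is refused whole if a number of a shift passes 6.25 or a number of a turn 10.7, either way. A call with a gripper value outside its range is refused whole. The fingers move at their own pace and stop on an object; the grip force is fixed at half the most. Time passes only in rows, so rows that do not move let the fingers close. It gives the time, the measured TCP pose, the force and the opening at its end, in the units of the state.
- ctrl.get_obs(): the state, without advancing time (a new reading comes with each control period).
- ctrl.snapshot(name): name is "scene" or "side" or "wrist"; returns the picture (420x560x3 uint8, blue, green, red); there is no depth.
- ctrl.camera_params(name): a dict with "vertical_fov" (degrees; the focal length in pixels is half the picture's height over the tangent of half this angle, whatever the lens; pixels are square), "cx", "cy" (the principal point, pixels), "rvec" (rotation vector, rad) and "tvec" (3), from world to camera coordinates, as OpenCV has them. Camera axes: x right, y down, z forward; pixel columns grow to the right and rows downward; lengths in m; the calibration is good to about 2 mm. The wrist camera is an equidistant fisheye: a pixel r from the principal point sees the ray r / f radians off the axis. A picture is of the moment at which its call begins: read the wrist's pose just before it. camera_params takes no time and is no camera call; for the wrist camera it gives the pose at the moment of the call.
- ctrl.close_job(): hands the job in, once; it reports no verdict.
The state is a dict: "clock": time; "joint_pos": joint angles; "qvel": joint speeds; "tau": joint torques, N m; "tool_pos": TCP position; "orientation": TCP orientation; "force": force on the tool from outside, world axes, zero at the start; "moment": the same for the moment, N m; "opening": finger opening in m.
Only numpy, scipy, OpenCV 4.12 (cv2) and the standard library are available. Lean on these libraries where they do the work, as an engineer would, in place of code of your own. Each camera call takes 0.05 s, during which the arm holds its last target. There are 200 camera calls.

## Task

Loosen the magazine's lock knob almost to its end stop - its thread is left-handed, so it backs off clockwise seen from above and stops dead the other way. Then draw the bottom specimen frame out through the outlet, leaving the other two inside, lay it flat in the stage's nest without dropping it, and swing the stage's arm fully across it. Let go of everything and leave the bottle, beaker and tip box where they stand.

Things in the scene. Friction and masses are not known exactly. Their poses are not given: they have to be found in the camera images.
- magazine: Fixed magazine, white base and bridge, aluminium walls, with a stack of three grey frames. Origin at table level under the column's centre, z up; outlet faces its own -x. Deck 20 mm up. Column's outer faces x = +-76, y = +-38, tops 70 mm up. Outlet 19.5 mm high. A frame is clear of it when its centre is beyond x = -145. Bridge at x = -20, 30 mm wide, 96 long along y, top 86 mm up.
- magazine_column (a point): Centre of the column on the magazine's deck, 20 mm above the table; the frames left inside stay centred over it. Ahead of the outlet the deck is only a nose 42 mm wide, ending at the magazine's x = -104, so fingers can go down on both sides of the 60 mm wide frame there.
- lock_knob (a joint): Turn of the lock knob, rad: 0 = tight (hard stop), grows CLOCKWISE seen from above (left-hand thread) to an end stop at 2.9; starts at 0 to 0.25. Friction 0.12 N m, stays put. Knob and 16 mm plunger rise 3.6 mm per rad. Tight, the plunger stands 6 mm deep in the bottom frame's rear window (7 mm of play); it is clear of it from about 2 rad. Counts as loosened above 2.4.
- lock_knob_grip (a point): Centre of the black wing of the lock knob, on the vertical screw axis, 110 mm above the table when tight. The wing is 60 mm long along this point's x, 14 mm thick along its y and 24 mm high (12 above and below this point), free all round; the bridge is 12 mm below the wing. The point turns and rises with the knob.
- frame_bottom: The bottom specimen frame, the one to load: grey plastic, 136 x 60 x 16 mm (x, y, z), 0.1-0.18 kg, two windows 30 (x) by 40 mm (y) centred 20 mm either side of its centre. Origin at the centre of its underside. It starts on the deck, its -x end 40 mm further out than the other frames and 32 mm clear of the front wall; take it there across its 60 mm width.
- frame_middle: Second frame, same shape, lying on the bottom one inside the column; it drops to the deck when the bottom frame is gone and must stay in the magazine. Origin at the centre of its underside.
- frame_top: Third frame, same shape, on the middle one; must stay in the magazine. Origin at the centre of its underside.
- stage: Fixed dark stage, 190 x 130 mm, nest floor 30 mm above the table. Origin at table level under its centre, the nest's long side along x. End stops (inner faces x = +-72, each 40 mm long) and side stops (inner faces y = +-34, only within 22 mm of x = 0), 8 mm high, bound the nest: 4 mm of play all round, open beside the frame's ends for fingers.
- nest (a point): Centre of the nest floor, 30 mm above the table, axes as the stage: the frame's origin belongs here, its x along the stage's x, either end first.
- swing_arm (a joint): Angle of the stage's steel swing arm, rad: 0 = fully open, grows clockwise seen from above to 2.5 = fully across the nest (pointing to the stage's -y); starts at 0 to 0.4. Friction 0.03 N m, stays put. Vertical pivot at the stage's x = 0, y = 52 mm. Arm 14 mm wide, 66 long, 48 to 56 mm above the table: 2 mm above a seated frame. Counts as across above 2.3.
- swing_post (a point): Point on the axis of the upright round post near the end of the swing arm, 74 mm above the table, 60 mm from the pivot axis. The post is 12 mm in diameter and stands from the arm's top (56 mm above the table) to 90 mm. Pinch or push it.
- bottle: Bystander: amber bottle, 64 mm diameter, 130 mm high; origin at the centre of its underside.
- beaker: Bystander: glass beaker, 68 mm diameter, 80 mm high; origin at the centre of its underside.
- tip_box: Bystander: pipette tip box 112 x 77 x 64 mm; origin at the centre of its underside.
Not all that is in view belongs to the job. What is shaped like the frame_bottom but orange or yellow is not meant.

How it is judged (in metres and radians):
On the way, in this order (a step that is already met when the one before it is completed fails the run):
1. the lock knob is loosened clockwise past 2.4 rad, with the bottom frame still in the magazine (value of joint lock_knob above 2.4 rad and x of frame_bottom in the frame of magazine above -0.06 m), for 0.1 s.
2. the bottom frame is drawn clear of the outlet, the other two still inside (x of frame_bottom in the frame of magazine below -0.145 m and horizontal distance between each of frame_middle, frame_top and magazine_column below 0.03 m), for 0.1 s.
3. the frame lies flat in the nest, let go (horizontal distance between frame_bottom and nest below 0.009 m and z of frame_bottom in the frame of nest between -0.003 and 0.003 m and angle between the x axis of frame_bottom and the x axis of stage, either way round below 0.1 rad and angle between frame_bottom's own z axis and vertical below 0.05 rad and contact force between frame_bottom and the fingers below 0.1 N and value of joint swing_arm below 1.5 rad), for 0.2 s.
4. the arm is swung fully across the frame (horizontal distance between frame_bottom and nest below 0.009 m and z of frame_bottom in the frame of nest between -0.003 and 0.003 m and angle between the x axis of frame_bottom and the x axis of stage, either way round below 0.1 rad and angle between frame_bottom's own z axis and vertical below 0.05 rad and value of joint swing_arm above 2.3 rad), for 0.1 s.
At the end, for the whole second after the job is handed in: Bottom frame at rest flat in the nest (centre within 9 mm, height 3 mm, 0.1 rad of yaw, 0.05 rad of tilt), arm across it (over 2.3 rad), lock knob loose (over 2.4 rad), other frames at rest in the magazine within 30 mm of its column's centre; bystanders moved under 20 mm (all of step 4 and horizontal distance between each of frame_middle, frame_top and magazine_column below 0.03 m and value of joint lock_knob above 2.4 rad and linear speed of each of frame_bottom, frame_middle, frame_top below 0.02 m/s); the robot touches nothing.
It fails at once if the bottle is moved more than 20 mm or tipped (distance of bottle from where it was at the start of the episode above 0.02 m or angle between bottle's own z axis and vertical above 0.3 rad).
It fails at once if the beaker is moved more than 20 mm or tipped (distance of beaker from where it was at the start of the episode above 0.02 m or angle between beaker's own z axis and vertical above 0.3 rad).
It fails at once if the tip box is moved more than 20 mm or tipped (distance of tip_box from where it was at the start of the episode above 0.02 m or angle between tip_box's own z axis and vertical above 0.3 rad).
It fails at once if the frame is dropped (falls free at over 0.7 m/s) (linear speed of frame_bottom above 0.7 m/s and contact force between frame_bottom and the fingers below 0.05 N).
It also fails if it takes over 72 s, if anything falls off the work surface, if the arm or the gripper's body presses on something with over 40 N, if the wrist force passes 120 N, or if a joint passes its speed limit or range.

## Working session

There is one attempt and no reset: what is moved stays moved. The work goes in short steps, Python scripts to look and compute and a tool call to move; the robot and the scene stay as the last step left them, time stands still between calls to the robot, and variables do not carry over. Pictures are saved under pics/ and viewed, about 8 in all and at most 12, crops included, and the job is handed in when it is done.

Besides the shell and the picture viewer there is one more tool, called after "Call:" by a JSON object that holds its "method" and its "body". step_arm: Moves the arm, as the interface text tells. Its arguments: {"type":"object","properties":{"rows":{"type":"array"}},"required":["rows"]}

```bash
mkdir -p pics; ls
python3 - <<'E'
from plant import ctrl
import cv2
print(ctrl.get_obs())
for n in("scene","side","wrist"):
    p=ctrl.camera_params(n);print(n,p)
    cv2.imwrite(f"pics/{n}0.png",ctrl.snapshot(n))
E
```

```text
pics
{'clock': 0.0, 'joint_pos': array([-5.09294594e+01,  2.05923990e+01,  6.31728489e-01, -2.19210685e-02,
       -7.01345277e+01, -1.65067204e+01]), 'qvel': array([-0.01097743, -0.06305164,  0.02169212, -0.01492635,  0.01129328,
        0.02001521]), 'tau': array([-8.32329042e-04, -5.82718527e+01,  2.93058944e+01,  6.99724227e+00,
        6.99079319e-03, -8.41330666e-05]), 'tool_pos': array([ 0.25879158, -0.62287265,  0.2255906 ]), 'orientation': array([-8.99028697e+01,  7.29380818e-03,  2.25563603e+01]), 'force': array([ 0.7507662 , -0.10682251, -1.06186179]), 'moment': array([ 0.05082068,  0.06825499, -0.00072016]), 'opening': 0.08770239788448812}
scene {'vertical_fov': 50.48270357529658, 'cx': 281.1991909272854, 'cy': 212.19492017792686, 'rvec': array([ 1.80157704,  1.3473289 , -0.72992369]), 'tvec': array([-0.16419297, -0.21276448,  1.8648551 ])}
side {'vertical_fov': 56.16303516647986, 'cx': 278.17738198675613, 'cy': 207.22098252599153, 'rvec': array([ 0.93570708, -2.49311049,  1.01957484]), 'tvec': array([0.42444008, 0.33860034, 0.95259906])}
wrist {'vertical_fov': 65.70646984690485, 'cx': 279.11826280658374, 'cy': 208.7407400600001, 'rvec': array([-1.66186564, -2.48691813, -0.31066283]), 'tvec': array([ 0.67421543, -0.03062423,  0.38880347])}
```

View pics/scene0.png

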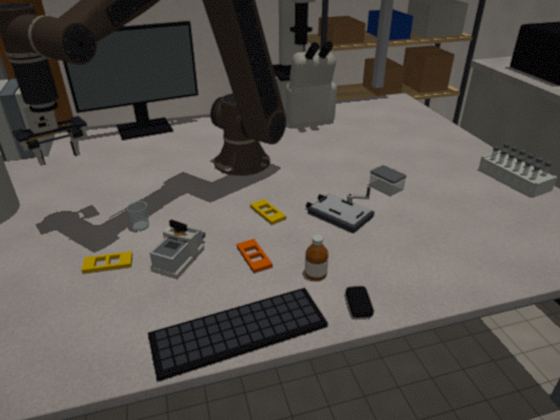

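View pics/side0.png

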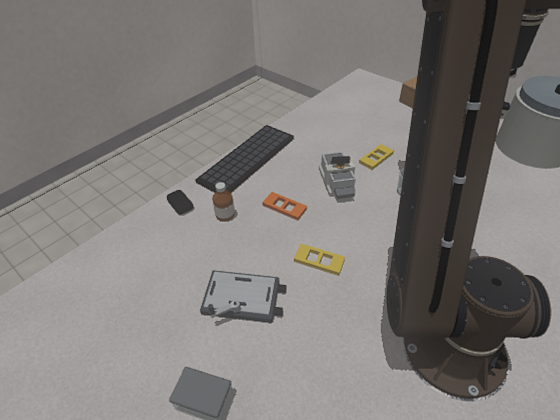

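The scene view shows the magazine at about (180,248), with its knob at (180,227), and the stage at about (340,212). The bottle is at (317,260), the beaker at (138,216) and the tip box at (388,180). The orange and yellow frames are decoys. Next I'll enlarge the magazine and stage in both views.

```bash
cat > h.py <<'E'
import numpy as np, cv2
from plant import ctrl
def ray(n,uv,P=None):
    p=P or ctrl.camera_params(n); f=210/np.tan(np.radians(p["vertical_fov"])/2)
    R=cv2.Rodrigues(np.array(p["rvec"]))[0]; C=-R.T@p["tvec"]
    d=(np.array(uv,float)-[p["cx"],p["cy"]])/f
    if n=="wrist":
        r=np.hypot(*d); v=np.r_[d*np.sin(r)/max(r,1e-9),np.cos(r)]
    else: v=np.r_[d,1]
    return C,R.T@v
def onz(n,uv,z,P=None):
    C,v=ray(n,uv,P); return C+v*(z-C[2])/v[2]
def proj(n,X,P=None):
    p=P or ctrl.camera_params(n); f=210/np.tan(np.radians(p["vertical_fov"])/2)
    R=cv2.Rodrigues(np.array(p["rvec"]))[0]; c=R@np.array(X)+p["tvec"]
    if n=="wrist":
        r=np.hypot(c[0],c[1]); return np.array([p["cx"],p["cy"]])+f*np.arctan2(r,c[2])*c[:2]/r
    return np.array([p["cx"],p["cy"]])+f*c[:2]/c[2]
def tri(a,b):
    (A,u),(B,v)=a,b; u=u/np.linalg.norm(u);v=v/np.linalg.norm(v)
    s=np.linalg.lstsq(np.c_[u,-v],B-A,rcond=None)[0]
    return (A+s[0]*u+B+s[1]*v)/2, np.linalg.norm(A+s[0]*u-B-s[1]*v)
E
python3 - <<'E'
from h import *
s=cv2.imread("pics/scene0.png");d=cv2.imread("pics/side0.png")
c=lambda i,x,y,w,h:cv2.resize(i[y:y+h,x:x+w],(400,300),interpolation=cv2.INTER_CUBIC)
# crops: 80x60 => x5
o=np.vstack([np.hstack([c(s,140,212,80,60),c(s,300,182,80,60)]),np.hstack([c(d,300,145,80,60),c(d,195,260,100,75)])])
cv2.imwrite("pics/m1.png",o)
for n,uv,z in[("scene",(178,225),.11),("side",(341,159),.11),("scene",(340,212),.04),("side",(241,296),.04),("scene",(316,275),0),("side",(224,215),0),("scene",(388,190),0),("scene",(140,228),0)]:
    print(n,uv,onz(n,uv,z).round(3))
E
```

```text
scene (178, 225) [ 0.558 -0.302  0.11 ]
side (341, 159) [ 0.558 -0.304  0.11 ]
scene (340, 212) [0.531 0.218 0.04 ]
side (241, 296) [0.471 0.253 0.04 ]
scene (316, 275) [0.759 0.052 0.   ]
side (224, 215) [0.751 0.059 0.   ]
scene (388, 190) [0.388 0.473 0.   ]
scene (140, 228) [ 0.376 -0.423  0.   ]
```

View pics/m1.png

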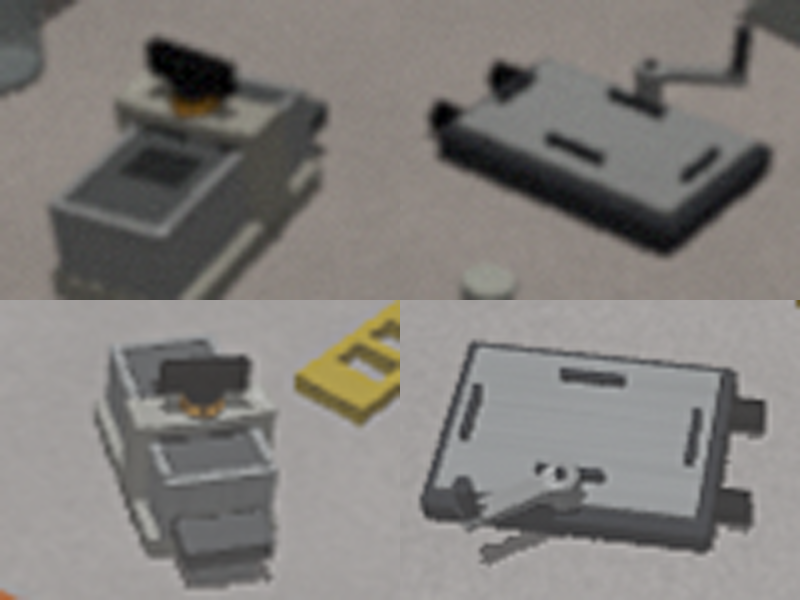

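View pics/wrist0.png

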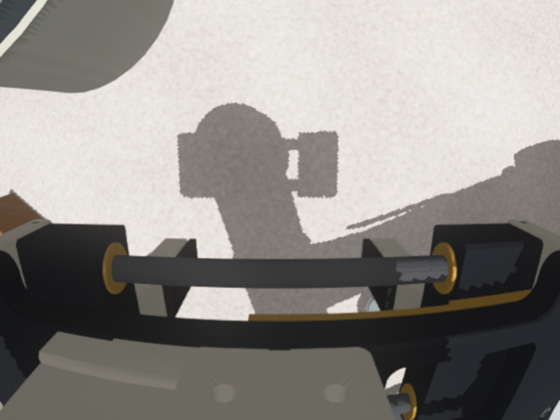

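Run:
```python
from h import *
A=lambda x,y:(140+x/5,212+y/5)
B=lambda x,y:(300+(x-400)/5,182+y/5)
C=lambda x,y:(300+x/5,145+(y-300)/5)
D=lambda x,y:(195+(x-400)/4,260+(y-300)/4)
for k,uv in dict(nearL=A(52,208),nearR=A(165,237),farR=A(312,95)).items(): print("mag scene",k,onz("scene",uv,.07).round(3))
for k,uv in dict(outL=C(150,472),outR=C(272,478),farL=C(112,343)).items(): print("mag side",k,onz("side",uv,.07).round(3))
print("frame end top",[onz("side",C(*q),.036).round(3) for q in((180,520),(272,518))])
for z in(.03,):
  print("stage scene",[onz("scene",B(*q),z).round(3) for q in((440,130),(665,228),(765,150),(540,62))])
  print("stage side",[onz("side",D(*q),z).round(3) for q in((473,345),(732,372),(712,540),(425,505))])
print("wing ends scene",[onz("scene",A(*q),.11).round(3) for q in((152,52),(232,83))], "side",[onz("side",C(*q),.11).round(3) for q in((163,378),(248,378))])
print("pivot",onz("scene",B(650,70),.056).round(3),onz("side",D(565,477),.056).round(3))
print("post top",onz("scene",B(742,30),.09),onz("side",D(462,485),.09))
p=ctrl.camera_params("wrist");R=cv2.Rodrigues(p["rvec"])[0];print("wrist cam C",-R.T@p["tvec"],R.round(2))
```

```text
mag scene nearL [ 0.617 -0.389  0.07 ]
mag scene nearR [ 0.661 -0.331  0.07 ]
mag scene farR [ 0.551 -0.235  0.07 ]
mag side outL [ 0.55  -0.237  0.07 ]
mag side outR [ 0.486 -0.284  0.07 ]
mag side farL [ 0.652 -0.332  0.07 ]
frame end top [array([ 0.527, -0.244,  0.036]), array([ 0.482, -0.285,  0.036])]
stage scene [array([0.463, 0.13 , 0.03 ]), array([0.612, 0.229, 0.03 ]), array([0.548, 0.33 , 0.03 ]), array([0.399, 0.228, 0.03 ])]
stage side [array([0.591, 0.244, 0.03 ]), array([0.44 , 0.143, 0.03 ]), array([0.367, 0.245, 0.03 ]), array([0.521, 0.347, 0.03 ])]
wing ends scene [array([ 0.538, -0.322,  0.11 ]), array([ 0.583, -0.281,  0.11 ])] side [array([ 0.574, -0.28 ,  0.11 ]), array([ 0.531, -0.315,  0.11 ])]
pivot [0.47  0.279 0.056] [0.455 0.283 0.056]
post top [0.49119773 0.33345581 0.09      ] [0.48050857 0.33985364 0.09      ]
wrist cam C [ 0.19834072 -0.64884501  0.38272244] [[-0.38  0.92  0.  ]
 [ 0.9   0.37  0.24]
 [ 0.22  0.1  -0.97]]
```

The magazine's yaw is about -41°, with its outlet facing the robot and +y. The stage's yaw is about 34°. I'm now going to a hover where the wrist camera sees the knob, with joint 6 wound the right way for the clockwise turn.

Call:
{"method": "step_arm", "body": {"rows": [[[1,1.2,1.35,0.1,0,0,10.5],[1,1.2,1.35,0.1,0,0,10.5],[1,1.2,1.35,0.1,0,0,10.5],[1,1.2,1.35,0.1,0,0,10.5],[1,1.2,1.35,0.1,0,0,10.5],[1,1.2,1.35,0.1,0,0,10.5],[1,1.2,1.35,0.1,0,0,10.5],[1,1.2,1.35,0.1,0,0,10.5],[1,1.2,1.35,0.1,0,0,10.5],[1,1.2,1.35,0.1,0,0,10.5],[1,1.2,1.35,0.1,0,0,10.5],[1,1.2,1.35,0.1,0,0,10.5]]]}}

```text
clock: 1.65
tool_pos: [0.4032, -0.4607, 0.2383]
orientation: [-90.0, -0.0, 148.9]
force: [0.7, -0.3, -0.6]
opening: 0.0879
```

Call:
{"method": "step_arm", "body": {"rows": [[[1,1.2,1.35,0,0,0,10.5],[1,1.2,1.35,0,0,0,10.5],[1,1.2,1.35,0,0,0,10.5],[1,1.2,1.35,0,0,0,10.5],[1,1.2,1.35,0,0,0,10.5],[1,1.2,1.35,0,0,0,10.5],[1,0.8,1.2,0,0,0,10],[1,0,0,0,0,0,0]]]}}

```text
clock: 2.65
tool_pos: [0.4833, -0.3676, 0.2383]
orientation: [-90.0, -0.0, -138.4]
force: [-0.0, -0.4, 0.4]
opening: 0.0877
```

Run:
```python
from h import *
o=ctrl.get_obs();print(o["clock"],o["tool_pos"],o["orientation"],o["joint_pos"],o["force"])
P=ctrl.camera_params("wrist");np.save("P1.npy",P,allow_pickle=True)
cv2.imwrite("pics/w1.png",ctrl.snapshot("wrist"))
```

```text
2.65 [ 0.48331518 -0.36759853  0.23830062] [-9.00267661e+01 -2.90880944e-03 -1.38379062e+02] [-1.88498605e+01  1.38204061e+01 -7.24137483e+00 -1.14224698e-02
 -6.89629424e+01  1.50474901e+02] [-0.00897944 -0.38228869  0.41228062]
```

View pics/w1.png

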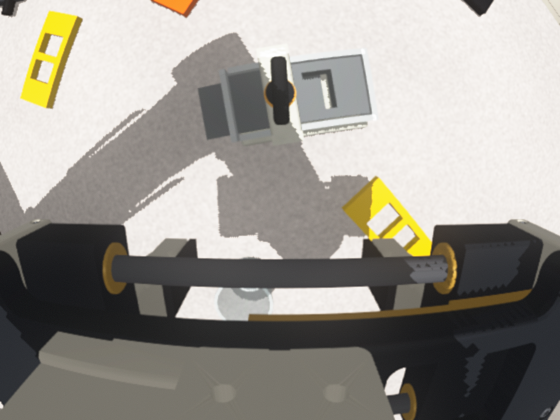

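The wrist view shows the knob wing from (279,57) to (280,123) and the column's closed end at (365,53)–(371,116). The protruding bottom frame's end is at (198,88)–(206,138). I'll measure from these.

Run:
```python
from h import *
P=np.load("P1.npy",allow_pickle=True).item()
im=cv2.imread("pics/w1.png");g=im.max(2)
m=np.zeros_like(g);m[45:135,255:305]=(g[45:135,255:305]<50)*255
n,l,st,ce=cv2.connectedComponentsWithStats(m);k=1+st[1:,4].argmax()
ys,xs=np.where(l==k);print(st[k],ce[k])
pts=np.array([onz("wrist",(x,y),.122,P)[:2] for x,y in zip(xs,ys)],np.float32)
r=cv2.minAreaRect(pts);bp=cv2.boxPoints(r);print("wing",r,bp.round(4).tolist())
w=lambda uv,z:onz("wrist",uv,z,P)[:2].round(4)
print("far col",w((364.5,52.5),.07),w((371.5,116.5),.07))
print("out col",w((222,72),.07),w((233,140),.07))
print("frame end",w((198,88),.036),w((206,139),.036), "front-wall side",w((221,86),.036),w((229,136),.036))
# yellow/orange frames ignored; crop for check
c=cv2.resize(im[35:155,185:385],None,fx=4,fy=4,interpolation=cv2.INTER_CUBIC);cv2.imwrite("pics/w1c.png",c)
```

```text
[267  83  21  41 502] [278.24103586 104.56374502]
wing ((0.5480294823646545, -0.3098062574863434), (0.03553073853254318, 0.015353363938629627), 58.32427978515625) [[0.5321999788284302, -0.32089999318122864], [0.545199990272522, -0.32899999618530273], [0.5638999938964844, -0.2987000048160553], [0.5508000254631042, -0.2906999886035919]]
far col [ 0.6495 -0.3352] [ 0.6046 -0.3848]
out col [ 0.5376 -0.243 ] [ 0.4927 -0.2972]
frame end [ 0.5075 -0.2253] [ 0.4697 -0.2702] front-wall side [ 0.5255 -0.2443] [ 0.4891 -0.288 ]
```

View pics/w1c.png

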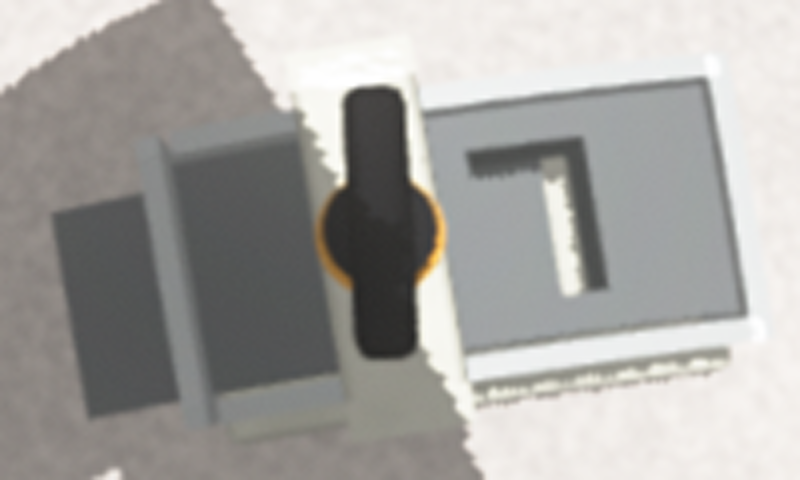

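Run:
```python
from h import *
P=np.load("P1.npy",allow_pickle=True).item()
w=lambda x,y,z:onz("wrist",(185+(x-1.5)/4,35+(y-1.5)/4),z,P)[:2]
a,b=w(373,87,.122),w(386,358,.122)
d=a-b;print("wing",(a+b)/2,np.linalg.norm(d),np.degrees(np.arctan2(d[1],d[0])))
c=[w(141,140,.07),w(187,427,.07),w(768,345,.07),w(722,55,.07)]
print("col",np.round(c,4).tolist(),"ctr",np.mean(c,0),"len",[np.linalg.norm(c[i]-c[i-1]).round(4) for i in range(4)])
ax=(c[2]+c[3]-c[0]-c[1]);print("mag yaw",np.degrees(np.arctan2(ax[1],ax[0])))
u=ax/np.linalg.norm(ax);print("knob predicted",np.mean(c,0)-.02*u,"frame tip mid predicted", np.mean(c,0)-.108*u)
f=[w(52,213,.036),w(90,418,.036)];print("frame end",f,np.mean(f,0),np.linalg.norm(f[0]-f[1]))
```

```text
wing [ 0.55631407 -0.3030165 ] 0.057971826470990674 44.248646674898
col [[0.5381, -0.2397], [0.4906, -0.2969], [0.6051, -0.3917], [0.6534, -0.3327]] ctr [ 0.57180894 -0.31525024] len [np.float64(0.1482), np.float64(0.0743), np.float64(0.1487), np.float64(0.0763)]
mag yaw -39.26480052199794
knob predicted [ 0.55632435 -0.30259214] frame tip mid predicted [ 0.48819219 -0.24689646]
frame end [array([ 0.50731372, -0.22482505]), array([ 0.4704213, -0.2712763])] [ 0.48886751 -0.24805067] 0.059319211073549295
```

Call:
{"method": "step_arm", "body": {"rows": [[[1,2.5,2.2,0,0,0,1],[1,2.5,2.2,0,0,0,1],[1,2.3,2.08,0,0,0,0.6],[1,0,0,-3,0,0,0],[1,0,0,-4,0,0,0],[1,0,0,-4,0,0,0],[1,0,0,-2,0,0,0],[1,0,0,-1.3,0,0,0],[1,0,0,0,0,0,0]]]}}

```text
clock: 3.82
tool_pos: [0.5554, -0.3038, 0.0949]
orientation: [-90.1, -0.0, -135.9]
force: [-0.0, 0.2, 0.6]
opening: 0.0877
```

Call:
{"method": "step_arm", "body": {"rows": [[[-1,0,0,0,0,0,0],[-1,0,0,0,0,0,0],[-1,0,0,0,0,0,0],[-1,0,0,0,0,0,0],[-1,0,0,0,0,0,0],[-1,0,0,0,0,0,0],[-1,0,0,0,0,0,0]]]}}

```text
clock: 4.7
tool_pos: [0.5561, -0.3037, 0.0956]
orientation: [-90.0, 0.0, -135.8]
force: [-1.0, -1.2, -2.0]
opening: 0.0245
```

Call:
{"method": "step_arm", "body": {"rows": [[[-1,0,0.1,0,0,0,0],[-1,0,0,0,0,0,0],[-1,0,0,0,0,0,0]]]}}

```text
clock: 5.08
tool_pos: [0.5561, -0.3035, 0.0956]
orientation: [-89.9, -0.0, -135.8]
force: [0.5, -5.6, -2.2]
opening: 0.0248
```

It stopped at 25 mm, which is wider than the 14 mm wing. The tips have probably caught the round hub under the wing, so I'll open, raise 7 mm and close again.

Call:
{"method": "step_arm", "body": {"rows": [[[-0.1,0,0,0,0,0,0],[-0.1,0,0,0,0,0,0],[-0.1,0,0,0.7,0,0,0],[-1,0,0,0,0,0,0],[-1,0,0,0,0,0,0],[-1,0,0,0,0,0,0],[-1,0,0,0,0,0,0]]]}}

```text
clock: 5.95
tool_pos: [0.5566, -0.303, 0.1028]
orientation: [-89.9, 0.0, -135.8]
force: [1.6, -3.2, -0.0]
opening: 0.0139
```

Call:
{"method": "step_arm", "body": {"rows": [[[-1,0,0,0.06,0,0,-10],[-1,0,0,0.06,0,0,-10],[-1,0,0,0.06,0,0,-10],[-1,0,0,0.06,0,0,-10],[-1,0,0,0.06,0,0,-10],[-1,0,0,0.07,0,0,-10],[-1,0,0,0.07,0,0,-10]]]}}

```text
clock: 6.82
tool_pos: [0.5564, -0.3019, 0.1072]
orientation: [-90.1, 0.0, 153.9]
force: [2.6, 3.7, 1.6]
opening: 0.014
```

Call:
{"method": "step_arm", "body": {"rows": [[[-1,0,0,0.06,0,0,-10],[-1,0,0,0.06,0,0,-10],[-1,0,0,0.06,0,0,-10],[-1,0,0,0.07,0,0,-10],[-1,0,0,0.06,0,0,-10],[-1,0,0,0.06,0,0,-10],[-1,0,0,0.07,0,0,-8],[-1,0,0,0,0,0,0],[-1,0,0,0,0,0,0]]]}}

```text
clock: 7.95
tool_pos: [0.5574, -0.3014, 0.1116]
orientation: [-90.1, -0.1, 86.2]
force: [4.1, 6.2, 0.8]
opening: 0.0138
```

Run:
```python
from h import *
o=ctrl.get_obs();print(o["clock"],o["tool_pos"],o["orientation"],o["joint_pos"],o["force"],o["moment"],o["opening"])
```

```text
7.95 [ 0.55743888 -0.30139362  0.11155336] [-9.01446926e+01 -6.76980015e-02  8.61697558e+01] [-10.83429167  21.91252032 -13.2611461   -0.10396012 -54.69102012
   7.06394926] [4.12023842 6.23902879 0.75224205] [ 1.92664138 -1.46248933 -0.06198759] 0.01382511115639854
```

Call:
{"method": "step_arm", "body": {"rows": [[[-1,0,0,0.03,0,0,-4],[-1,0,0,0.03,0,0,-4],[-1,0,0,0,0,0,0]]]}}

```text
clock: 8.32
tool_pos: [0.5576, -0.3014, 0.1121]
orientation: [-90.1, -0.1, 78.1]
force: [4.7, 5.1, 0.3]
opening: 0.0135
```

Run:
```python
from h import *
o=ctrl.get_obs();print(o["clock"],o["tool_pos"],o["orientation"],o["force"],o["moment"],o["opening"])
```

```text
8.325 [ 0.55757307 -0.3014317   0.11205912] [-9.01445888e+01 -8.39166061e-02  7.81261458e+01] [4.70467611 5.13914078 0.29043024] [ 1.80313747 -1.71407662 -0.01724568] 0.013498906109858377
```

The knob has turned 146° plus about 0.11 rad it started with, so roughly 2.65 rad. Now I release it, lift and go above the protruding frame end.

Call:
{"method": "step_arm", "body": {"rows": [[[0,0,0,0,0,0,0],[0,0,0,0,0,0,0],[0,0,0,0,0,0,0],[0.3,0,0,3,0,0,0],[1,0,0,4,0,0,0],[1,-1.0,0.8,0,0,0,-10.5],[1,-1.0,0.8,0,0,0,-10.5],[1,-1.0,0.8,0,0,0,-10.5],[1,-1.0,0.8,0,0,0,-10.5],[1,-1.0,0.8,0,0,0,-10.5],[1,-0.8,0.5,0,0,0,-10.5]]]}}

```text
clock: 9.7
tool_pos: [0.4973, -0.2573, 0.1818]
orientation: [-90.0, 0.0, 14.8]
force: [-0.7, 1.0, -0.5]
opening: 0.0876
```

Call:
{"method": "step_arm", "body": {"rows": [[[1,0,0,0,0,0,-10.5],[1,0,0,0,0,0,-10.5],[1,0,0,0,0,0,-10.5],[1,0,0,0,0,0,-10.5],[1,0,0,0,0,0,-10.5],[1,0,0,0,0,0,-1.9],[1,0,0,0,0,0,0]]]}}

```text
clock: 10.58
tool_pos: [0.4979, -0.2576, 0.1819]
orientation: [-90.0, 0.0, -39.1]
force: [-0.0, 0.1, 0.2]
opening: 0.0876
```

Run:
```python
from h import *
o=ctrl.get_obs();print(o["clock"],o["tool_pos"],o["orientation"],o["joint_pos"],o["force"])
P=ctrl.camera_params("wrist");np.save("P2.npy",P,allow_pickle=True)
cv2.imwrite("pics/w2.png",ctrl.snapshot("wrist"))
d=ctrl.snapshot("side");s=ctrl.snapshot("scene")
cv2.imwrite("pics/side1.png",d);cv2.imwrite("pics/scene1.png",s)
for X in [(.556,-.303,.12),(.4889,-.248,.036)]: print(proj("wrist",X,P))
```

```text
10.575 [ 0.49787796 -0.25757316  0.18187987] [-9.00006131e+01  5.84418568e-03 -3.90687510e+01] [-7.34781989e+00  1.17956033e+01 -1.76304558e+01 -2.92900703e-03
 -6.05792345e+01 -1.21719492e+02] [-0.03975532  0.12181897  0.24867922]
[281.58611438 312.85412485]
[281.53290308 184.34756188]
```

View pics/w2.png

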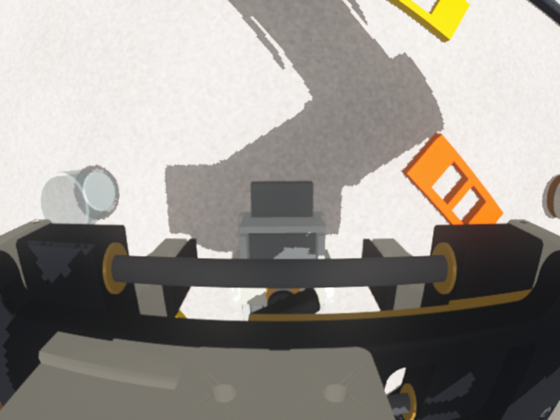

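The bottom frame's end is centred at (281,181), within 3 px of prediction. I'm descending and gripping it.

Call:
{"method": "step_arm", "body": {"rows": [[[1,0.15,0.13,-4,0,0,0],[1,0,0,-4,0,0,0],[1,0,0,-4,0,0,0],[1,0,0,-2,0,0,0],[1,0,0,-1.8,0,0,0],[1,0,0,0,0,0,0],[-1,0,0,0,0,0,0],[-1,0,0,0,0,0,0],[-1,0,0,0,0,0,0],[-1,0,0,0,0,0,0],[-1,0,0,0,0,0,0]]]}}

```text
clock: 12.1
tool_pos: [0.4998, -0.2563, 0.0246]
orientation: [-90.0, -0.0, -39.2]
force: [-1.4, 2.1, 6.3]
opening: 0.0597
```

Call:
{"method": "step_arm", "body": {"rows": [[[-1,-0.4,0.32,0,0,0,0],[-1,-0.6,0.49,0,0,0,0],[-1,-0.6,0.49,0,0,0,0],[-1,-0.6,0.49,0,0,0,0],[-1,-0.6,0.49,0,0,0,0],[-1,-0.3,0.25,0,0,0,0],[-1,0,0,0,0,0,0]]]}}

```text
clock: 12.98
tool_pos: [0.4688, -0.2306, 0.0244]
orientation: [-90.0, -0.1, -39.2]
force: [2.4, 0.6, 4.7]
opening: 0.0596
```

Run:
```python
from h import *
o=ctrl.get_obs();print(o["clock"],o["tool_pos"],o["orientation"],o["force"],o["moment"],o["opening"])
cv2.imwrite("pics/w3.png",ctrl.snapshot("wrist"))
```

```text
12.975 [ 0.46877274 -0.23060405  0.02436887] [-8.99602944e+01 -5.46028253e-02 -3.92052846e+01] [2.36326365 0.60790795 4.66474928] [ 0.02614175 -1.22783574  0.07748409] 0.05959162168706538
```

Call:
{"method": "step_arm", "body": {"rows": [[[0.9,0,0,0,0,0,0],[0.9,0,0,0,0,0,0],[0.9,0.66,-0.54,0,0,0,0],[0.9,0.66,-0.54,0,0,0,0],[0.9,0,0,0,0,0,0],[-1,0,0,0,0,0,0],[-1,0,0,0,0,0,0],[-1,0,0,0,0,0,0],[-1,0,0,0,0,0,0],[-1,0,0,0,0,0,0]]]}}

```text
clock: 14.28
tool_pos: [0.4816, -0.2416, 0.024]
orientation: [-90.0, 0.0, -39.2]
force: [0.1, 1.0, 1.2]
opening: 0.0599
```

Run:
```python
from h import *
o=ctrl.get_obs();print(o["clock"],o["tool_pos"],o["orientation"],o["force"],o["moment"],o["opening"])
P=ctrl.camera_params("wrist");np.save("P4.npy",P,allow_pickle=True)
a=ctrl.snapshot("wrist");d=ctrl.snapshot("side")
cv2.imwrite("pics/w4.png",a);cv2.imwrite("pics/side4.png",d)
cv2.imwrite("pics/m4.png",np.hstack([cv2.resize(a,(400,300)),cv2.resize(d[130:220,290:410],(400,300),interpolation=cv2.INTER_CUBIC)]))
```

```text
14.275 [ 0.48155784 -0.24161457  0.02400981] [-9.00007788e+01  7.14975707e-03 -3.92305108e+01] [0.13757997 1.04451659 1.1649431 ] [0.30117968 0.11880536 0.05028475] 0.05994312600191992
```

View pics/m4.png

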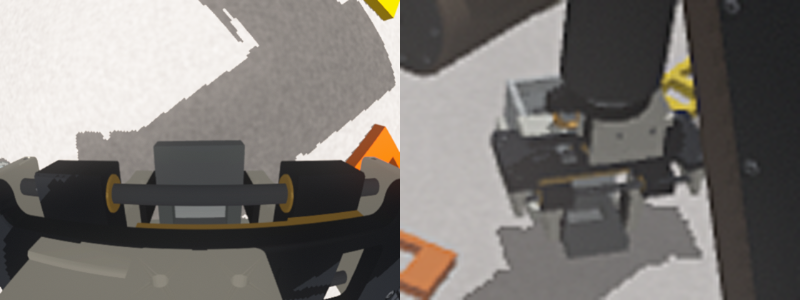

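Call:
{"method": "step_arm", "body": {"rows": [[[-1,-0.4,0.32,0,0,0,0],[-1,-0.7,0.57,0,0,0,0],[-1,-0.7,0.57,0,0,0,0],[-1,-0.7,0.57,0,0,0,0],[-1,-0.7,0.57,0,0,0,0],[-1,-0.7,0.57,0,0,0,0],[-1,-0.7,0.57,0,0,0,0],[-1,-0.7,0.57,0,0,0,0],[-1,-0.7,0.57,0,0,0,0],[-1,-0.4,0.32,0,0,0,0],[-1,0,0,0,0,0,0],[-1,0,0,0,0,0,0]]]}}

```text
clock: 15.88
tool_pos: [0.4178, -0.1898, 0.024]
orientation: [-90.0, -0.0, -39.2]
force: [-0.5, 0.4, -0.4]
opening: 0.0599
```

Run:
```python
from h import *
P=np.load("P4.npy",allow_pickle=True).item()
c=np.array([.5718,-.3153]);u=np.array([.7743,-.6329])
for uv in((217,199),(340,198)):
    X=onz("wrist",uv,.036,P)[:2]; print("end before", (X-c)@u, (X-c)@[.6329,.7743])
o=ctrl.get_obs();print(o["clock"],o["tool_pos"],o["orientation"],o["force"],o["moment"],o["opening"]); print("tool mag x",(o["tool_pos"][:2]-c)@u)
P=ctrl.camera_params("wrist");np.save("P5.npy",P,allow_pickle=True)
a=ctrl.snapshot("wrist");d=ctrl.snapshot("side");s=ctrl.snapshot("scene")
cv2.imwrite("pics/w5.png",a);cv2.imwrite("pics/side5.png",d);cv2.imwrite("pics/scene5.png",s)
cv2.imwrite("pics/m5.png",np.hstack([cv2.resize(s[192:282,140:260],(400,300),interpolation=cv2.INTER_CUBIC),cv2.resize(d[130:220,290:410],(400,300),interpolation=cv2.INTER_CUBIC)]))
```

```text
end before -0.1500199596732688 -0.02920125741687635
end before -0.15047839247833775 0.02754830236787192
15.875 [ 0.41782784 -0.18975737  0.0239653 ] [-9.00010301e+01 -8.25867418e-04 -3.92336707e+01] [-0.51566095  0.43000743 -0.44514461] [-0.05550363  0.04333682 -0.03086957] 0.05993552183413597
tool mag x -0.1986765776094635
```

View pics/m5.png

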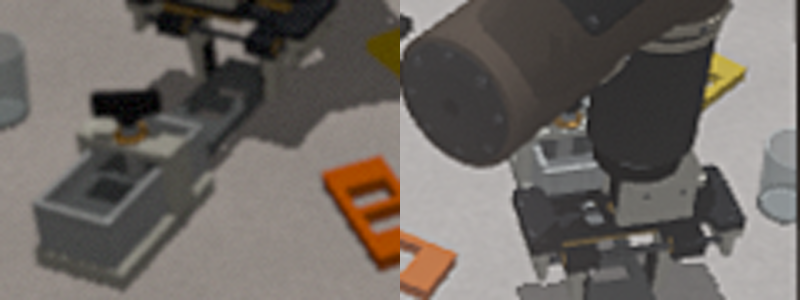

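The frame is clear of the outlet and the other two are still in the column. I'm lifting it and carrying it to a viewpoint over the stage.

Call:
{"method": "step_arm", "body": {"rows": [[[-1,0,0,0.4,0,0,0],[-1,0,0,1.2,0,0,0],[-1,0,0,2.4,0,0,0],[-1,0,0,3,0,0,0],[-1,0,0,3,0,0,0],[-1,0,0,3,0,0,0],[-1,0,0,2.4,0,0,0],[-1,0,0,1.4,0,0,0],[-1,0.3,1,0.6,0,0,1.5],[-1,0.7,2,0,0,0,3],[-1,1.2,3.4,0,0,0,5],[-1,1.2,3.5,0,0,0,5]]]}}

```text
clock: 17.52
tool_pos: [0.4514, -0.0894, 0.1973]
orientation: [-90.0, 0.1, -24.5]
force: [1.4, -0.3, -0.7]
opening: 0.0593
```

Call:
{"method": "step_arm", "body": {"rows": [[[-1,1.2,3.5,0,0,0,5],[-1,1.2,3.5,0,0,0,5],[-1,1.2,3.5,0,0,0,5],[-1,1.2,3.5,0,0,0,5],[-1,1.2,3.5,0,0,0,5],[-1,1.2,3.5,0,0,0,5],[-1,1.2,3.5,0,0,0,5],[-1,1.2,3.5,0,0,0,5],[-1,1.2,3.5,0,0,0,5],[-1,1.2,3.5,0,0,0,5]]]}}

```text
clock: 18.77
tool_pos: [0.5711, 0.2608, 0.1967]
orientation: [-90.0, 0.1, 25.5]
force: [-0.0, 0.1, -0.9]
opening: 0.0601
```

Call:
{"method": "step_arm", "body": {"rows": [[[-1,1.2,2.6,0,0,0,4.5],[-1,0.6,1.3,0,0,0,3],[-1,0.2,0.6,0,0,0,1.2],[-1,0,0,0,0,0,0],[-1,0,0,0,0,0,0]]]}}

```text
clock: 19.4
tool_pos: [0.5913, 0.3038, 0.1979]
orientation: [-90.0, 0.0, 33.9]
force: [-0.2, -1.2, -0.7]
opening: 0.0599
```

Run:
```python
from h import *
o=ctrl.get_obs();print(o["clock"],o["tool_pos"],o["orientation"],o["joint_pos"],o["force"],o["moment"],o["opening"])
P=ctrl.camera_params("wrist");np.save("P6.npy",P,allow_pickle=True)
cv2.imwrite("pics/w6.png",ctrl.snapshot("wrist"))
```

```text
19.4 [0.59130737 0.30383423 0.19787593] [-8.99991252e+01  2.21632564e-02  3.39187965e+01] [ 4.39614944e+01  2.06324682e+01 -3.00514477e+00 -5.15831546e-03
 -6.63840583e+01 -1.00040631e+02] [-0.22191695 -1.15215596 -0.71633425] [0.00972894 0.04411372 0.04861729] 0.059895632331723486
```

View pics/w6.png

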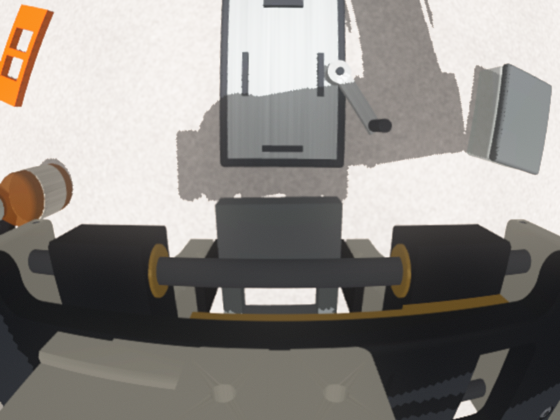

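The nest's stops show at (283,148) and (283,3) for the ends and at (245,73) and (320,73) for the sides. The held frame's end is at row 200. I'll measure all of these.

```bash
python3 - <<'E'
from h import *
P=np.load("P6.npy",allow_pickle=True).item()
im=cv2.imread("pics/w6.png");g=im.max(2)
def blob(x0,y0,x1,y1,t):
    m=(g[y0:y1,x0:x1]<t).astype(np.uint8);n,l,st,ce=cv2.connectedComponentsWithStats(m)
    k=1+st[1:,4].argmax();ys,xs=np.where(l==k);xs=xs+x0;ys=ys+y0
    p=np.array([onz("wrist",(x,y),.038,P)[:2] for x,y in zip(xs,ys)],np.float32)
    r=cv2.minAreaRect(p);return (xs.min(),ys.min(),xs.max(),ys.max()),np.array(r[0]),r[1],r[2]
B={}
for k,a in dict(endp=(255,140,312,156,60),endm=(255,0,312,12,60),sideL=(236,45,254,103,60),sideR=(312,45,327,103,60)).items():
    B[k]=blob(*a);print(k,B[k])
L,Rr=B["sideL"][1],B["sideR"][1];E,M=B["endp"][1],B["endm"][1]
d=E-M;print("x-axis",np.degrees(np.arctan2(d[1],d[0])),np.linalg.norm(d),"sides sep",np.linalg.norm(L-Rr),"yaw sides",np.degrees(np.arctan2(*(Rr-L)[::-1]))-90)
print("centre ends",(E+M)/2,"sides",(L+Rr)/2)
w=lambda x,y,z:onz("wrist",(x,y),z,P)[:2].round(4)
print("plate edge corners z.03",w(223,163,.03),w(343,163,.03))
print("plate sides z.03: L",w(224,20,.03),w(223,140,.03),"R",w(343.5,20,.03),w(343,140,.03))
z=.198+.012
print("frame end",w(217,200,z),w(341,199,z))
print("pivot",w(340,71,.056),"post top",w(379,126,.09))
E
python3 -c "
import cv2;i=cv2.imread('pics/w6.png');cv2.imwrite('pics/w6c.png',cv2.resize(i[0:210,205:405],None,fx=2.85,fy=2.85,interpolation=cv2.INTER_CUBIC))"
```

```text
endp ((np.int64(263), np.int64(147), np.int64(301), np.int64(150)), array([0.55122155, 0.28031418]), (0.0029977092053741217, 0.03692640736699104), 33.92393112182617)Traceback (most recent call last):
  File "<stdin>", line 11, in <module>
  File "<stdin>", line 6, in blob
ValueError: attempt to get argmax of an empty sequence
```

View pics/w6c.png

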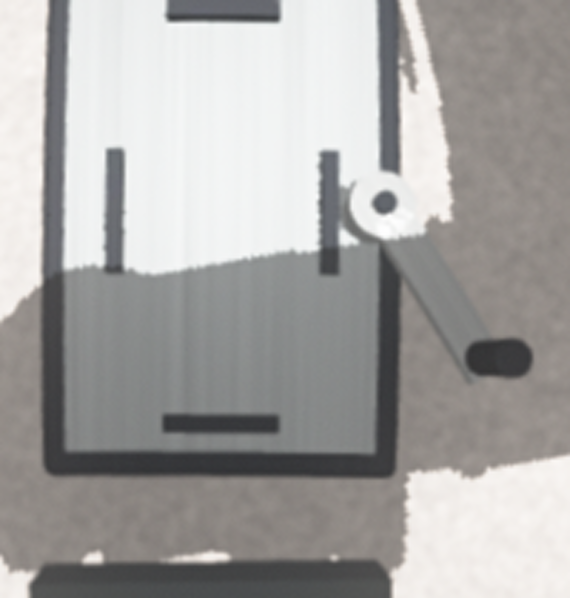

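Run:
```python
from h import *
P=np.load("P6.npy",allow_pickle=True).item()
w=lambda x,y,z=.03:onz("wrist",(205+(x-.9)/2.85,(y-.9)/2.85),z,P)[:2]
n=lambda v:np.linalg.norm(v).round(4)
A=w(220.5,414);M=w(224,20);L=w(125,211);R=w(320,212)
d=A-M;print("len",n(d),"yaw",np.degrees(np.arctan2(d[1],d[0])),"ctr",(A+M)/2)
e=R-L;print("wid",n(e),"yaw",np.degrees(np.arctan2(e[1],e[0]))-90,"ctr",(L+R)/2)
for a,b in(((106,149),(106,272)),((339,150),(339,275)),((64,300),(64,450)),((64,50),(64,250)),((380,50),(376,450))):
    v=w(*b)-w(*a);print("side edge yaw",np.degrees(np.arctan2(v[1],v[0])))
v=w(279,414)-w(162,414);print("end edge yaw",np.degrees(np.arctan2(v[1],v[0]))-90)
v=w(395,472)-w(45,472);print("stage end edge",np.degrees(np.arctan2(v[1],v[0]))-90,n(v),w(45,472),w(395,472))
wz=lambda x,y,z:w(x,y,z)
o=np.array([.59131,.30383]);yaw=np.radians(33.92);ux=np.array([np.cos(yaw),np.sin(yaw)]);uy=np.array([-ux[1],ux[0]])
for q in((45,565),(378,563)):
    X=wz(*q,.1979+.012);print("frame top end corner rel tool",(X-o)@ux,(X-o)@uy)
for q in((30,590),(390,590)):
    X=wz(*q,.1979-.004);print(" bottom-ish",(X-o)@ux,(X-o)@uy)
print("pivot",w(383,203,.06),"post top",w(483,357,.09))
```

```text
len 0.1441 yaw 33.37078385202202 ctr [0.48844982 0.23908125]
wid 0.0676 yaw 33.76262283552576 ctr [0.48846572 0.23917861]
side edge yaw 34.072476846077834
side edge yaw 33.649024388758725
side edge yaw 33.07411409903186
side edge yaw 34.547471204061324
side edge yaw 33.26539175078955
end edge yaw 33.93905443382623
stage end edge 33.91042343906412 0.1245 [0.59994772 0.23813318] [0.53047255 0.34148252]
frame top end corner rel tool -0.03452222679682768 -0.02722316693923386
frame top end corner rel tool -0.03479333476492833 0.026592395849878634
 bottom-ish -0.02645027963774246 -0.033160642854442285
 bottom-ish -0.026375717565351044 0.03199880362219905
pivot [0.46143652 0.28188356] post top [0.4887211  0.32973164]
```

The nest centre is (0.4885, 0.2391) at yaw 33.7°, and the frame centre is 34 mm ahead of the tool. I'm moving over it and down to just above the stops.

Call:
{"method": "step_arm", "body": {"rows": [[[-1,-0.8,-0.5,0,0,0,-0.2],[-1,-1.7,-1.1,0,0,0,0],[-1,-2.2,-1.4,0,0,0,0],[-1,-2.4,-1.5,0,0,0,0],[-1,-2.4,-1.5,0,0,0,0],[-1,-2.0,-1.3,0,0,0,0],[-1,-1.2,-0.8,-1,0,0,0],[-1,-0.4,-0.25,-2.5,0,0,0],[-1,0,0,-3.5,0,0,0],[-1,0,0,-3.5,0,0,0],[-1,0,0,-2.5,0,0,0],[-1,0,0,-1,0,0,0]]]}}

```text
clock: 20.95
tool_pos: [0.4598, 0.2197, 0.0571]
orientation: [-90.0, 0.1, 33.7]
force: [-0.5, 0.1, -0.6]
opening: 0.0598
```

Call:
{"method": "step_arm", "body": {"rows": [[[-1,0,0,-0.5,0,0,0],[-1,0,0,0,0,0,0],[-1,0,0,0,0,0,0]]]}}

```text
clock: 21.32
tool_pos: [0.4611, 0.2212, 0.0538]
orientation: [-90.0, -0.1, 33.8]
force: [-0.3, 0.9, -0.7]
opening: 0.0598
```

Run:
```python
from h import *
o=ctrl.get_obs();print(o["clock"],o["tool_pos"],o["orientation"],o["force"],o["moment"],o["opening"])
a=ctrl.snapshot("wrist");d=ctrl.snapshot("side");s=ctrl.snapshot("scene")
cv2.imwrite("pics/w7.png",a);cv2.imwrite("pics/side7.png",d);cv2.imwrite("pics/scene7.png",s)
cv2.imwrite("pics/m7.png",np.hstack([cv2.resize(s[167:257,285:405],(400,300),interpolation=cv2.INTER_CUBIC),cv2.resize(d[245:350,180:320],(400,300),interpolation=cv2.INTER_CUBIC)]))
```

```text
21.325 [0.46110958 0.22117673 0.0538276 ] [-8.99856492e+01 -8.93052681e-02  3.37677327e+01] [-0.31860205  0.89302396 -0.68508958] [-0.00066553  0.04496353 -0.00011145] 0.05975168356734965
```

View pics/m7.png

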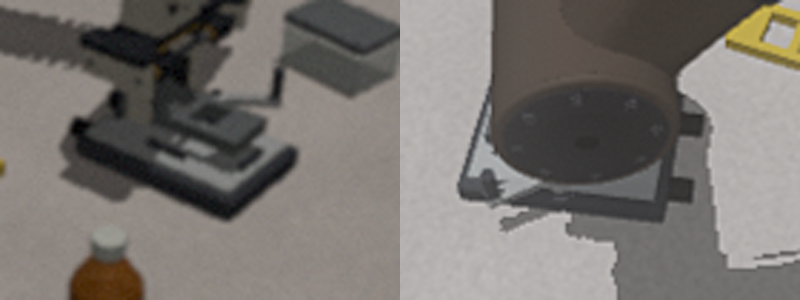

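Call:
{"method": "step_arm", "body": {"rows": [[[-1,-0.06,-0.07,-0.5,0,0,0],[-1,0,0,-0.5,0,0,0],[-1,0,0,-0.3,0,0,0],[-1,0,0,-0.2,0,0,0],[-1,0,0,-0.2,0,0,0],[-1,0,0,0,0,0,0],[-1,0,0,0,0,0,0]]]}}

```text
clock: 22.35
tool_pos: [0.4601, 0.2201, 0.036]
orientation: [-90.0, -0.0, 33.8]
force: [-0.2, 0.3, -0.6]
opening: 0.06
```

Run:
```python
from h import *
o=ctrl.get_obs();print(o["clock"],o["tool_pos"],o["orientation"],o["force"],o["moment"],o["opening"])
```

```text
22.35 [0.4601203  0.22012339 0.0360162 ] [-8.99989662e+01 -6.20208346e-03  3.37637423e+01] [-0.19785926  0.25739448 -0.59798468] [-0.04683893  0.05805022 -0.06580679] 0.05995790911629031
```

Call:
{"method": "step_arm", "body": {"rows": [[[-1,0,0,-0.1,0,0,0],[-1,0,0,-0.1,0,0,0],[-1,0,0,0,0,0,0]]]}}

```text
clock: 22.72
tool_pos: [0.4601, 0.2201, 0.034]
orientation: [-90.0, -0.0, 33.8]
force: [-0.4, -0.4, -0.1]
opening: 0.0596
```

Run:
```python
from h import *
o=ctrl.get_obs();print(o["clock"],o["tool_pos"],o["force"],o["moment"],o["opening"])
```

```text
22.725 [0.46010782 0.22008941 0.03398259] [-0.40316617 -0.418551   -0.06727096] [-0.00378081  0.12174897 -0.00446219] 0.0596363637068668
```

Call:
{"method": "step_arm", "body": {"rows": [[[-1,0,0,-0.08,0,0,0],[-1,0,0,0,0,0,0]]]}}

```text
clock: 22.98
tool_pos: [0.4601, 0.2201, 0.034]
orientation: [-90.0, -0.0, 33.8]
force: [-3.0, -0.7, 9.4]
opening: 0.0594
```

Run:
```python
from h import *
o=ctrl.get_obs();print(o["clock"],o["tool_pos"],o["force"],o["moment"],o["opening"])
```

```text
22.975 [0.46013702 0.22013824 0.0339617 ] [-2.96820078 -0.6632838   9.38931227] [-0.39395306  1.41167475 -0.0340699 ] 0.05941990089181936
```

Contact is at 9 N at the expected height, so the frame is seated. Releasing and lifting to look.

Call:
{"method": "step_arm", "body": {"rows": [[[0.6,0,0,0,0,0,0],[0.7,0,0,0,0,0,0],[0.7,0,0,0,0,0,0],[0.7,0,0,0.5,0,0,0],[0.7,0,0,1.5,0,0,0],[0.7,0,0,3,0,0,0],[0.7,0,0,4,0,0,0],[0.7,2,1.4,4,0,0,0],[0.7,4,2.7,2.3,0,0,0],[0.7,4,2.7,1,0,0,0],[0.7,3,2,0,0,0,0],[0.7,0,0,0,0,0,0]]]}}

```text
clock: 24.48
tool_pos: [0.5914, 0.3089, 0.1962]
orientation: [-90.0, 0.0, 33.7]
force: [-0.1, -0.3, -0.1]
opening: 0.0742
```

Run:
```python
from h import *
o=ctrl.get_obs();print(o["clock"],o["tool_pos"],o["orientation"],o["joint_pos"],o["force"],o["opening"])
P=ctrl.camera_params("wrist");np.save("P8.npy",P,allow_pickle=True)
im=ctrl.snapshot("wrist");cv2.imwrite("pics/w8.png",im)
c=np.array([.4885,.2391]);t=np.radians(33.7);R=np.array([[np.cos(t),-np.sin(t)],[np.sin(t),np.cos(t)]])
# rectify stage top plane z=.046 to metric picture, 2px/mm, x right,y up
def rect(z):
    mx=np.zeros((280,400),np.float32);my=mx.copy()
    for i in range(280):
        for j in range(400):
            q=c+R@np.array([(j-200)/2000,(140-i)/2000]);mx[i,j],my[i,j]=proj("wrist",(q[0],q[1],z),P)
    return cv2.remap(im,mx,my,cv2.INTER_LINEAR)
r=rect(.046);cv2.imwrite("pics/r8.png",r);g=cv2.cvtColor(r,cv2.COLOR_BGR2GRAY)
print("row y=0",g[140,40:360:6]);print("rows, x=0 col",g[40:240:6,200])
print("col x=-50",g[40:240:6,100]); print("col x=+50",g[40:240:6,300])
```

```text
24.475 [0.59141009 0.30889385 0.19616244] [-9.00119005e+01  5.50672128e-03  3.37464794e+01] [ 4.42904764e+01  2.09078894e+01 -2.82953423e+00  1.16793350e-02
 -6.62701682e+01 -1.00548697e+02] [-0.05940486 -0.25254962 -0.13588226] 0.07421780582395979
row y=0 [  0   0   0   0  85 130 160 160 161 159 161 162 162 162 163 163 115 110
 244 243 243 243 243 243 243 243 202 165 165 145 180 243 242 243 243 177
 145 144 143 130  88  88  87  87  85  85  84  84  84  84  99  60  56 132]
rows, x=0 col [150 241 239 138 109 105 140 165 166 166 166 165 165 165 164 165 165 164
 164 165 164 164 164 164 164 165 167 240  99 107 234 241 239 237]
col x=-50 [238 238 238 240 241 242 241 189 162 161 161 160 161 161 161 160 161 161
 159 160 160 160 161 160 161 162 161 237 235 236 235 239 237 238]
col x=+50 [133 136 136 138 139 138 130  86  86  86  86  86  86  86  86  86  86  86
  86  86  86  86  86  87  87  87 101 136 135 138 136 140 139 135]
```

Run:
```python
from h import *
P=np.load("P6.npy",allow_pickle=True).item()
w=lambda x,y,z=.03:onz("wrist",(205+(x-.9)/2.85,(y-.9)/2.85),z,P)[:2]
c=np.array([.4885,.2391]);t=np.radians(33.7);R=np.array([[np.cos(t),-np.sin(t)],[np.sin(t),np.cos(t)]])
for n,q in(("pivot",w(384,203,.06)),("top",w(514,357,.09)),("base",w(483,359,.056))):print(n,q,R.T@(q-c))
P=np.load("P8.npy",allow_pickle=True).item()
im=cv2.imread("pics/w8.png");g=im.max(2);X=proj("wrist",(.4789,.3404,.074),P);print(X)
x,y=X.astype(int);m=(g[y-30:y+30,x-35:x+35]<55).astype(np.uint8)
n,l,st,ce=cv2.connectedComponentsWithStats(m);print(st[1:],ce[1:]+[x-35,y-30])
```

```text
pivot [0.46124149 0.2821434 ] [0.00120456 0.05093437]
top [0.48293655 0.33744881] [0.04993975 0.08490855]
base [0.48307671 0.33819943] [0.05047284 0.08545527]
[380.42247883 119.44673479]
[[21 28  9 10 42]] [[369.61904762 121.80952381]]
```

Run:
```python
from h import *
c=np.array([.4885,.2391]);t=np.radians(33.7);R=np.array([[np.cos(t),-np.sin(t)],[np.sin(t),np.cos(t)]])
a=np.radians(np.linspace(33.5,-86.5,17));p=(c+(R@np.array([.06*np.cos(a),.052+.06*np.sin(a)])).T)*100
o=ctrl.get_obs()["tool_pos"]*100
print("to post",p[0]-o[:2],6.3-o[2]);print(np.diff(p,axis=0).round(2).tolist(),p[-1])
```

```text
to post [-10.7350237    2.95566105] -13.313413621317864
[[0.7, -0.35], [0.65, -0.44], [0.59, -0.52], [0.51, -0.59], [0.43, -0.65], [0.34, -0.71], [0.25, -0.74], [0.15, -0.77], [0.05, -0.78], [-0.06, -0.78], [-0.16, -0.77], [-0.26, -0.74], [-0.35, -0.7], [-0.44, -0.65], [-0.52, -0.59], [-0.59, -0.51]] [49.59240367 23.45698193]
```

Call:
{"method": "step_arm", "body": {"rows": [[[1,-2.7,0.75,0,0,0,3],[1,-2.7,0.75,0,0,0,3],[1,-2.7,0.75,0,0,0,0],[1,-2.6,0.7,0,0,0,0],[1,0,0,0,0,0,0],[1,0,0,-3,0,0,0],[1,0,0,-4,0,0,0],[1,0,0,-3,0,0,0],[1,0,0,-2,0,0,0],[1,0,0,-1.3,0,0,0],[1,0,0,0,0,0,0]]]}}

```text
clock: 25.9
tool_pos: [0.4829, 0.3369, 0.0628]
orientation: [-90.0, 0.1, 39.7]
force: [0.3, -0.1, 0.0]
opening: 0.0874
```

Call:
{"method": "step_arm", "body": {"rows": [[[-1,0,0,0,0,0,0],[-1,0,0,0,0,0,0],[-1,0,0,0,0,0,0],[-1,0,0,0,0,0,0],[-1,0,0,0,0,0,0],[-1,0,0,0,0,0,0],[-1,0,0,0,0,0,0],[-1,0,0,0,0,0,0]]]}}

```text
clock: 26.9
tool_pos: [0.483, 0.3376, 0.0631]
orientation: [-90.0, 0.0, 39.8]
force: [-0.0, 0.8, -1.2]
opening: 0.0136
```

Call:
{"method": "step_arm", "body": {"rows": [[[-1,0,0,0,0,0,0],[-1,0.7,-0.35,0,0,0,-4],[-1,0.65,-0.44,0,0,0,-4],[-1,0.59,-0.52,0,0,0,-4],[-1,0.51,-0.59,0,0,0,-4],[-1,0,0,0,0,0,0]]]}}

```text
clock: 27.65
tool_pos: [0.5082, 0.3197, 0.0632]
orientation: [-89.9, -0.1, 23.7]
force: [2.1, 5.1, -3.9]
opening: 0.0114
```

Call:
{"method": "step_arm", "body": {"rows": [[[-1,0.43,-0.65,0,0,0,-4],[-1,0.34,-0.71,0,0,0,-4],[-1,0.25,-0.74,0,0,0,-4],[-1,0.15,-0.77,0,0,0,-4],[-1,0.05,-0.78,0,0,0,-4],[-1,-0.06,-0.78,0,0,0,-4],[-1,-0.16,-0.77,0,0,0,-4],[-1,0,0,0,0,0,0]]]}}

```text
clock: 28.65
tool_pos: [0.5186, 0.2669, 0.0633]
orientation: [-89.9, -0.1, -4.2]
force: [6.3, 0.6, -5.1]
opening: 0.0114
```

Call:
{"method": "step_arm", "body": {"rows": [[[-1,-0.26,-0.74,0,0,0,-4],[-1,-0.35,-0.7,0,0,0,-4],[-1,-0.44,-0.65,0,0,0,-4],[-1,-0.52,-0.59,0,0,0,-4],[-1,-0.59,-0.51,0,0,0,-4],[-1,0,0,0,0,0,0]]]}}

```text
clock: 29.4
tool_pos: [0.4962, 0.2346, 0.0633]
orientation: [-90.0, -0.0, -24.1]
force: [3.8, -0.6, -3.3]
opening: 0.0113
```

Run:
```python
from h import *
o=ctrl.get_obs();print(o["clock"],o["tool_pos"],o["orientation"],o["joint_pos"],o["force"],o["moment"],o["opening"])
c=np.array([.4885,.2391]);t=np.radians(33.7);R=np.array([[np.cos(t),-np.sin(t)],[np.sin(t),np.cos(t)]])
q=R.T@(o["tool_pos"][:2]-c)-[0,.052];print(q,"swing",np.radians(53.24)-np.arctan2(q[1],q[0]))
```

```text
29.4 [0.49622117 0.23458254 0.06334276] [-8.99742414e+01 -3.63391692e-02 -2.41441806e+01] [ 4.57736274e+01  1.81519712e+01 -2.70839174e+01  3.59298623e-02
 -4.47274468e+01 -1.59943319e+02] [ 3.83417363 -0.55711956 -3.28021745] [-0.19061874 -1.55579586 -0.20796409] 0.011283115585710598
[ 0.00391717 -0.06004237] swing 2.4348618284015475
```

Call:
{"method": "step_arm", "body": {"rows": [[[0,0,0,0,0,0,0],[0,0,0,0,0,0,0],[0,0,0,0,0,0,0],[0,0,0,2,0,0,0],[0.5,0,0,4,0,0,0],[0.5,0,0,4,0,0,0],[0.5,1.5,1.2,3.5,0,0,10],[0.5,2.5,1.9,0,0,0,10],[0.5,2.5,1.9,0,0,0,10],[0.5,2.5,1.5,0,0,0,10],[0.5,0.5,0.5,0,0,0,10],[0.5,0,0,0,0,0,8]]]}}

```text
clock: 30.9
tool_pos: [0.5911, 0.3049, 0.1973]
orientation: [-90.0, 0.1, 34.1]
force: [-0.2, -0.1, -0.5]
opening: 0.0659
```

Run:
```python
from h import *
o=ctrl.get_obs();print(o["clock"],o["tool_pos"],o["orientation"],o["qvel"].round(1),o["force"],o["opening"])
P=ctrl.camera_params("wrist")
im=ctrl.snapshot("wrist");cv2.imwrite("pics/w9.png",im);s=ctrl.snapshot("scene");cv2.imwrite("pics/scene9.png",s);cv2.imwrite("pics/side9.png",ctrl.snapshot("side"))
c=np.array([.4885,.2391]);t=np.radians(33.7);R=np.array([[np.cos(t),-np.sin(t)],[np.sin(t),np.cos(t)]])
def rect(z):
    j,i=np.meshgrid(np.arange(400),np.arange(280));q=np.stack([(j-200)/2000,(140-i)/2000],-1)@R.T+c
    m=np.array([proj("wrist",(a,b,z),P) for a,b in q.reshape(-1,2)],np.float32).reshape(280,400,2)
    return cv2.remap(im,m[...,0],m[...,1],cv2.INTER_LINEAR)
g=rect(.090).max(2);cv2.imwrite("pics/r9.png",g)
m=(g<45).astype(np.uint8);n,l,st,ce=cv2.connectedComponentsWithStats(m)
for k in range(1,n):
    if 60<st[k,4]<3000: print("dark",st[k],((ce[k]-[200,140])*[.5,-.5]).round(1))
g=cv2.cvtColor(rect(.046),cv2.COLOR_BGR2GRAY)
for x in(-55,-40,40,55): print(x,g[60:220:5,200+2*x])
print("y=-22",g[184,40:360:5])
# bystanders: compare first and last views
for n in("scene","side"):
    a=cv2.imread(f"pics/{n}0.png").astype(int)
    b=cv2.imread(f"pics/{n}9.png").astype(int)
    for nm,(x,y,z,r) in dict(bottle=(.755,.055,.06,22),tip=(.388,.49,.03,22),beaker=(.376,-.423,.04,14)).items():
        u,v=proj(n,(x,y,z)).astype(int)
        A,B=[q[max(v-r,0):v+r,max(u-r,0):u+r] for q in(a,b)]
        if A.size: print(n,nm,(u,v),"mean diff",abs(A-B).mean().round(1))
```

```text
30.9 [0.59114803 0.30488551 0.1972662 ] [-9.00079988e+01  8.59706089e-02  3.40777902e+01] [ 0.  -0.8 -0.8 -0.  -0.  62.8] [-0.16991216 -0.10734834 -0.51235226] 0.06590695383054505
-55 [240 241 242 241 225 159 160 160 160 159 160 160 160 160 160 160 160 160
 160 159 160 161 161 160 161 161 161 161 215 239 234 235]
-40 [240 242 242 241 223 161 162 162 162 161 162 162 162 162 162 162 162 163
 162 162 163 163 163 163 163 163 163 162 203 239 235 237]
40 [139 140 139 136  92  87  87  87  87  87  86  88  87  87  87  87  87  87
  88  88  88  88  88  89  88  90  90  93 136 137 137 140]
55 [135 137 137 134  89  84  84  85  83  84  85  85  85  84  85  85  85  85
  85  85  85  85  86  86  86  86  86  92 134 135 134 137]
y=-22 [  0   0   0 237 237 237 212 160 161 160 161 161 161 162 162 162 163 163
 164 163 164 164 164 165 165 165 165 165 165 165 165 165 165 164 165 166
 166 164 165 163 164 164 126  92  92  91  90  89  89  89  88  87  87  87
  86  86  85  84  85  84  96 133 133 133]
scene bottle (np.int64(317), np.int64(257)) mean diff 3.4
scene tip (np.int64(393), np.int64(182)) mean diff 16.1
scene beaker (np.int64(137), np.int64(217)) mean diff 24.7
side bottle (np.int64(222), np.int64(200)) mean diff 23.6
side tip (np.int64(190), np.int64(390)) mean diff 26.0
side beaker (np.int64(404), np.int64(180)) mean diff 79.0
```

Run:
```python
from h import *
P=ctrl.camera_params("wrist");im=ctrl.snapshot("wrist");g=im.max(2)
c=np.array([.4885,.2391]);t=np.radians(33.7);R=np.array([[np.cos(t),-np.sin(t)],[np.sin(t),np.cos(t)]])
W=lambda x,y,z:proj("wrist",np.r_[c+R@[x,y],z],P)
print("post top exp",W(.004,-.008,.09),"base",W(.004,-.008,.056),"old post top",W(.050,.085,.09),"pivot",W(0,.052,.056))
x,y=W(.004,-.008,.075).astype(int)
w=g[y-16:y+16,x-20:x+34]
for th in(60,80,100):
    n,l,st,ce=cv2.connectedComponentsWithStats((w<th).astype(np.uint8))
    print(th,[(s.tolist(),(q+[x-20,y-16]).round(1).tolist()) for s,q in zip(st[1:],ce[1:]) if s[4]>8])
x,y=W(.05,.085,.075).astype(int);print("old spot min",g[y-12:y+12,x-12:x+12].min())
for yy in(.04,.03,.02,.01):
    print(yy,[int(g[tuple(W(xx,yy,.056).round().astype(int)[::-1])]) for xx in np.arange(-.03,.031,.004)])
```

```text
post top exp [271.7940146   65.95043869] base [272.5691339   72.93305812] old post top [383.72266134 124.43429883] pivot [338.14292008  70.09207461]
60 []
80 [([14, 18, 12, 7, 45], [272.2, 74.5])]
100 [([13, 17, 13, 8, 62], [271.7, 73.9])]
old spot min 136
0.04 [241, 241, 241, 242, 241, 242, 240, 239, 244, 238, 144, 240, 144, 144, 142, 140]
0.03 [241, 240, 239, 237, 229, 214, 231, 241, 239, 240, 161, 173, 122, 108, 110, 115]
0.02 [161, 148, 143, 139, 135, 131, 138, 241, 239, 241, 172, 133, 121, 95, 96, 94]
0.01 [141, 148, 241, 242, 242, 242, 242, 241, 239, 241, 216, 241, 241, 159, 143, 141]
```

Run:
```python
from h import *
for n,f in(("scene","scene0"),("scene","scene9"),("side","side0"),("side","side9")):
    im=cv2.imread(f"pics/{f}.png").max(2);z=.110 if f[-1]=="0" else .1195
    u,v=proj(n,(.5563,-.3028,z)).astype(int);w=im[v-12:v+12,u-16:u+16]
    k,l,st,ce=cv2.connectedComponentsWithStats((w<45).astype(np.uint8) if n=="scene" else (w<62).astype(np.uint8))
    b=1+st[1:,4].argmax();ys,xs=np.where(l==b)
    p=np.array([onz(n,(x+u-16,y+v-12),z)[:2] for x,y in zip(xs,ys)],np.float32)
    r=cv2.fitLine(p,cv2.DIST_L2,0,.01,.01).ravel();print(f,st[b],p.mean(0),np.degrees(np.arctan2(r[1],r[0])).round(1))
```

```text
scene0 [  9   8  17  13 132] [ 0.56378615 -0.30338272] 27.9
scene9 [  7  10  20  10 151] [ 0.56362283 -0.30355793] 54.2
side0 [ 7 10 17  8 68] [ 0.55588794 -0.29732782] 51.9
side9 [19  7  4  6  8] [ 0.5538685 -0.3265295] -46.1
```

Run:
```python
from h import *
P=np.load("P2.npy",allow_pickle=True).item()
a,b=[onz("wrist",q,.131,P)[:2] for q in((252,313),(318,297))]
d=b-a;print(a,b,np.linalg.norm(d),np.degrees(np.arctan2(d[1],d[0])))
```

```text
[ 0.53685755 -0.3160091 ] [ 0.55682477 -0.26958654] 0.050534591289210194 66.72654847719609
```

Run:
```python
from plant import ctrl
print(ctrl.close_job(), ctrl.get_obs()["clock"])
```

```text
the job is handed in; nothing more can be done
the job is handed in; nothing more can be done
```

I finished all the steps and handed the job in at about 31 s; no verdict was reported.

- **Lock knob:** I turned it about 146° clockwise, which puts it at roughly 2.65 rad. My first grip closed on something 25 mm wide, probably the round hub under the wing, so I re-gripped 7 mm higher.
- **Bottom frame:** I drew it out in two pulls, re-gripping nearer its centre. A picture then showed it clear of the outlet with the other two still in the column. I lowered it into the nest to a 9 N contact and let go. The last check put it about 3 mm off the nest centre, with almost no yaw error.
- **Swing arm:** I pinched the post round to about 2.43 rad. The last wrist picture has the post over the nest at the expected spot, with its old place empty.

Some checks were weak:
- **Knob angle:** This comes mainly from the gripper's own turn. One half-hidden wrist picture supports it, giving between 2.66 and 2.86 rad. The fixed cameras were too coarse to confirm it: the scene view gave 26° of wing change where 34° was expected, and the side view failed.
- **Bottle, beaker and tip box:** My before-and-after comparison was inconclusive because the robot and its shadow changed the pictures. The arm stayed well away from all three.
- **Middle and top frames:** I did not check them again after the pull-out picture.

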